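# Clamp the sample vial and hold the lamp shutter half open

## Task

On the photometer, first lower the cam lever on the hold-down head all the way so that its foot clamps the sample vial. Only then push the spring-return lamp shutter from closed to half of its travel, never letting it run fully open (full light bleaches the sample), and finish while still holding it steady there with the gripper. Leave the other vials, bottles, glassware and boxes around it standing where they are.

Things in the scene. Friction and masses are not known exactly. Their poses are not given: they have to be found in the camera images.
- photometer: Fixed bench photometer, base plate 190 (x) x 470 (y) x 25 mm high; origin at the centre of its underside, z up. Its operator side faces its -x. From +y to -y on the base: white lamp house (140 x 115, top 115 mm above the table), grey shutter gate (135 x 44, top 125 mm), vial stage with the hold-down head on a steel column (arm top 165 mm, clevis cheeks top 189 mm), white detector house (140 x 115, top 110 mm).
- shutter_grip (a point): Centre of the top face of the shutter's finger grip: a black ribbed upright block 14 (photometer x) x 24 (photometer y) x 40 mm tall standing on top of the shutter gate; its underside is 3 mm above the gate, its top 168 mm above the table. When shut it stands at photometer (-20, 65) mm; it slides towards photometer +x as it opens. Three black ticks on the gate's top beside it (lamp side) mark closed, half and open; a white line on the grip points at them.
- shutter (a joint): Travel of the shutter in m: 0 closed, 0.050 fully open (stop), 0.025 half; opens along photometer +x. A return spring pushes it shut: 2.7 N at closed, 7.2 N at half, 11.7 N fully open; let go, it closes by itself.
- lever_pivot (a point): Pivot of the cam lever, at photometer (0, -45) mm, 178 mm above the table; the pivot axis is along photometer y.
- lever_tip (a point): Free end of the cam lever, on its centre line, 85 mm from the pivot. The lever sticks out from the head towards photometer -x; its outer 50 mm is a black paddle 22 mm wide, 9 mm thick. Below and around the paddle, in front of the head, is free space.
- clamp_lever (a joint): Angle of the cam lever in rad: 0 raised, 45 degrees above level; grows as the tip goes down; 0.87 at its stop, 5 degrees below level, where the foot clamps the vial. Stiff (about 0.13 to 0.2 N m), stays where it is left; a push of about 3 to 4 N on the paddle moves it.
- foot: Round black rubber foot, 19 mm across, 6 mm thick, on a sprung plunger under the head; origin at the centre of its underside. Lever raised: about 9.5 mm above the vial's cap; lever fully down: pressed on the cap.
- vial: Sample vial in the stage's well: amber glass, 24 mm across, with black cap, 66 mm tall in all; origin at the centre of its underside, 52 mm above the table; well 23 mm deep.
- rack: Fixed white vial rack, 70 x 110 x 40 mm, in front of the detector house; origin at the centre of its underside.
- vial_b: Spare vial (24 mm across, 66 mm tall) standing in the rack; bystander.
- vial_c: Spare vial (24 mm across, 66 mm tall) standing in the rack; bystander.
- flask: Stoppered volumetric flask with amber contents, 64 mm across, 170 mm tall, in front of the lamp house; origin at the centre of its base; bystander.
- filter_box: Grey box 50 x 70 x 22 mm lying on top of the detector house; origin under its centre; bystander.
- beaker: Small glass beaker, 54 mm across, 70 mm tall, to the left; bystander.
- reagent: Amber bottle with black cap, 60 mm across, 130 mm tall, to the left; bystander.
- wash_bottle: White wash bottle, 64 mm across, with a bent spout up to 195 mm high, to the right; bystander.

How it is judged (in metres and radians):
On the way, in this order (a step that is already met when the one before it is completed fails the run):
1. the cam lever is fully lowered and the foot presses the vial, with the shutter still closed (value of joint clamp_lever above 0.8 rad and contact force between foot and vial above 1 N and value of joint shutter below 0.005 m), for 0.2 s.
2. the shutter is held at half travel by the gripper (value of joint shutter between 0.02 and 0.03 m and contact force between the fingers and shutter above 2 N), for 0.3 s.
At the end, for the whole second after the job is handed in: The gripper's fingers hold the shutter at half travel, 25 mm within 5 mm, and still; the cam lever is fully down (within 0.07 rad of its stop) and the foot presses the upright sample vial (all of step 2 and velocity of joint shutter between -0.01 and 0.01 m/s and value of joint clamp_lever above 0.8 rad and contact force between foot and vial above 1 N and angle between vial's own z axis and vertical below 0.1 rad); the arm keeps its last pose, push and grip.
It fails at once if the shutter is opened (over 10 mm) while the vial is not clamped (value of joint shutter above 0.01 m and value of joint clamp_lever below 0.75 rad).
It fails at once if the shutter runs (almost) fully open, over 43 mm (value of joint shutter above 0.043 m).
It fails at once if a bystander is pushed more than 25 mm or tipped over (distance of any of flask, vial_b, vial_c, filter_box, beaker, reagent, wash_bottle from where it was at the start of the episode above 0.025 m or angle between any of flask, beaker, reagent, wash_bottle's own z axis and vertical above 0.4 rad).
It also fails if it takes over 43 s, if anything falls off the work surface, if the arm or the gripper's body presses on something with over 40 N, if the wrist force passes 120 N, or if a joint passes its speed limit or range.

## Robot

A 7-joint arm with a two-finger parallel gripper is mounted at the origin on the work surface. World frame = base frame: x ahead of the robot, y to its left, z up, the work surface at z = 0. Lengths are in m, angles in degrees, forces in N, time in s.
With the tool pointing down it reaches from about 0.425 to 0.875 m from the base axis. Payload 4.7 kg.
Tool frame: the origin (TCP) lies midway between the tips of the shut fingers; the grasp point (between the pads) lies 19 mm behind it; z points along the fingers, y is the direction in which the jaws open and shut (so a half turn about z gives the same grasp; the last joint's range is limited). The gripper opens to 87 mm and grips with 3 to 60 N. Pads are 19 mm wide; open, the fingers measure 117 mm over their backs; the gripper's body (75 mm by 190 mm) begins 51 mm behind the grasp point.
Start: joints at [66.354, 18.392, -4.016, 83.108, 1.295, 78.541, -3.26], TCP at [0.269, -0.592, 0.223] pointing down, gripper open.
Joint ranges: [-163.93, 163.93], [-17.29, 119.83], [-79.2, 71.16], [3.27, 140.29], [-89.18, 269.18], [5.43, 117.66], [-154.24, 154.24]. Speed limits (degrees/s): [147.25, 147.25, 180, 180, 180, 180, 180].

## Interface

Orientations are given as [roll, pitch, yaw] about the fixed x, y, z axes, in that order (R = Rz(yaw) Ry(pitch) Rx(roll)).
In Python, from cell import env gives the robot as it stands.
- The arm moves only by the tool apply_moves, never from a script. Its argument "targets" is a list of rows, each a list of 2 entries, a list of its own where there are three numbers: the shift along the world's x, y, z in mm, then the turn, a rotation vector about the world's x, y, z in rad. A call has 1 to 8 rows; each row is the pose to reach, as a shift and turn from the pose commanded when the call began; what a row does not reach only later rows make up. A row lasts 1/10 s, in which the tool goes at most 50 mm and 8.59 degrees, less where a joint would pass 70% of its speed; a pose out of reach is approached as far as the arm can. A call with a gripper value outside its range is refused whole. "hand" is the finger opening in mm, from 0 to 87, set as the call begins (left out, the last holds). The fingers move at their own pace and stop on an object; "squeeze" is the grip in N (left out, the last holds). Time passes only in rows, so rows that repeat a pose let the fingers close. It gives the time, the measured TCP pose, the force and the opening at its end, in the units of the state.
- env.get_obs(): the state, without advancing time (a new reading comes with each control period).
- env.read_camera(name): name is "scene" or "top" or "wrist"; returns a dict with "image" (400x640x3 uint8, red, green, blue), "camera_matrix" (3x3 intrinsics, pixels), "camera_from_world" (4x4, takes a point from world to camera coordinates); the wrist camera has in their place "mount" (4x4, takes a point from camera to tool coordinates, whose origin is the TCP and whose axes are the flange's). Camera axes: x right, y down, z forward; pixel columns grow to the right and rows downward; lengths in m; the calibration is good to about 2 mm. A picture is of the moment at which its call begins: read the wrist's pose just before it. There is no depth.
- env.sign_off(): hands the job in, once; it reports no verdict.
Trained networks look in a picture, given as the dict that the camera call returned (one of the last four; its "shot" number tells which), for a name from the list of things; names that differ only in an ending like _2 or _b are one class to them, and where a whole thing is asked for, a point or a joint stands for the part that bears it (a point fixed in the world has none). Each returns a list of dicts, best first, with "conf" (0 to 1); they miss things now and then, are a little off and sometimes report something else, mostly with a low value. They report only what shows in the picture. A call takes as long as a camera call.
- env.regions_of(picture, target): "region" (400x640 bool, what is visible of it) and "rect" ([left, top, right, bottom] in pixels, round what is visible of it).
The state is a dict: "time_s": time; "qpos": joint angles; "joint_velocities": joint speeds; "effort": joint torques, N m; "tool_pos": TCP position; "tool_rot": TCP orientation; "force": force on the tool from outside, world axes, zero at the start; "wrist_torque": the same for the moment, N m; "grip_width": finger opening in m.
Only numpy, scipy, OpenCV 4.12 (cv2) and the standard library are available. Lean on these libraries where they do the work, as an engineer would, in place of code of your own. Each camera call takes 0.05 s, during which the arm holds its last target. There are 200 camera calls.

## Working session

There is one attempt and no reset: what is moved stays moved. The work goes in short steps, Python scripts to look and compute and a tool call to move; the robot and the scene stay as the last step left them, time stands still between calls to the robot, and variables do not carry over. Pictures are saved under pics/ and viewed, about 8 in all and at most 12, crops included, and the job is handed in when it is done.

Besides the shell and the picture viewer there is one more tool, called after "Emit:" as a command line: name --argument value ..., lists and objects as JSON in quotes. apply_moves: Moves the arm, as the interface text tells. Its arguments: {"type":"object","properties":{"targets":{"type":"array","items":{"type":"array"}},"hand":{"type":"number"},"squeeze":{"type":"number"}},"required":["targets"]}

```bash
mkdir -p pics; python3 - <<'E'
from cell import env
import cv2
o=env.get_obs();print({k:o[k] for k in('time_s','tool_pos','tool_rot','force','grip_width')})
for n in('scene','top'):
    p=env.read_camera(n);cv2.imwrite(f'pics/{n}0.png',p['image'][:,:,::-1])
    print(n,p['camera_matrix'].tolist(),p['camera_from_world'].round(4).tolist())
    for t in('photometer','shutter_grip','shutter','lever_tip','lever_pivot','rack','flask','vial'):
        for r in env.regions_of(p,t)[:2]:
            import numpy as np
            ys,xs=np.nonzero(r['region']);print(t,round(r['conf'],2),r['rect'],xs.mean().round(1),ys.mean().round(1))
E
```

```text
{'time_s': 0.0, 'tool_pos': array([ 0.2687976 , -0.59119992,  0.22143926]), 'tool_rot': array([-1.79889182e+02,  2.48291913e-03,  2.44529772e+01]), 'force': array([ 0.66381549, -0.16374012,  0.42044257]), 'grip_width': 0.08711074986056323}
scene [[391.0380783068687, 0.0, 321.5342723080481], [0.0, 391.0380783068687, 201.1955290337313], [0.0, 0.0, 1.0]] [[0.6174, 0.7865, 0.0148, -0.3058], [0.4815, -0.3629, -0.7978, -0.126], [-0.6221, 0.4997, -0.6027, 1.6417], [0.0, 0.0, 0.0, 1.0]]
photometer 0.68 [291.9, 175.5, 415.8, 290.7] 356.6 230.9
photometer 0.48 [395.0, 165.3, 411.8, 185.1] 403.3 172.9
shutter 0.66 [362.5, 182.1, 369.7, 198.2] 367.0 189.3
lever_tip 0.47 [336.9, 177.0, 357.7, 203.5] 345.0 189.1
lever_tip 0.2 [396.4, 161.4, 409.0, 186.2] 403.5 172.8
lever_pivot 0.94 [294.0, 172.6, 412.9, 291.1] 356.4 230.9
rack 0.96 [265.3, 220.5, 302.5, 256.2] 283.6 238.9
rack 0.2 [177.9, 243.1, 205.2, 316.6] 190.5 284.9
flask 0.61 [337.2, 162.4, 355.4, 203.3] 347.3 185.3
vial 0.61 [346.9, 216.6, 356.8, 230.1] 351.8 221.3
vial 0.53 [287.1, 209.4, 292.2, 225.4] 289.1 217.6
top [[396.8602878432426, 0.0, 316.1325407239015], [0.0, 396.8602878432426, 204.8138317720773], [0.0, 0.0, 1.0]] [[-0.0298, -0.9995, -0.0102, 0.022], [-0.9906, 0.0309, -0.1332, 0.5449], [0.1335, 0.0061, -0.991, 1.2584], [0.0, 0.0, 0.0, 1.0]]
photometer 0.96 [212.3, 151.3, 367.0, 243.6] 285.5 198.6
shutter_grip 0.63 [260.2, 199.7, 275.8, 205.9] 266.5 203.7
lever_tip 0.57 [298.2, 183.8, 308.3, 206.0] 302.5 196.4
lever_pivot 0.94 [214.0, 157.9, 364.2, 245.7] 285.2 198.5
lever_pivot 0.44 [153.7, 197.6, 182.9, 217.2] 167.5 206.6
rack 0.38 [353.2, 223.7, 359.8, 230.2] 354.6 227.9
flask 0.67 [249.2, 241.5, 269.1, 266.9] 257.9 252.1
flask 0.32 [261.2, 193.7, 270.3, 206.4] 266.5 202.6
vial 0.48 [354.7, 223.1, 359.1, 232.8] 354.7 227.7
```

```bash
python3 - <<'E'
import cv2
a=cv2.imread('pics/top0.png')[120:290,130:400];b=cv2.imread('pics/scene0.png')[130:330,170:440]
cv2.imwrite('pics/t1.png',cv2.resize(a,(795,501),interpolation=cv2.INTER_CUBIC));cv2.imwrite('pics/s1.png',cv2.resize(b,(800,593),interpolation=cv2.INTER_CUBIC))
E
```

```text
(no output)
```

View pics/t1.png

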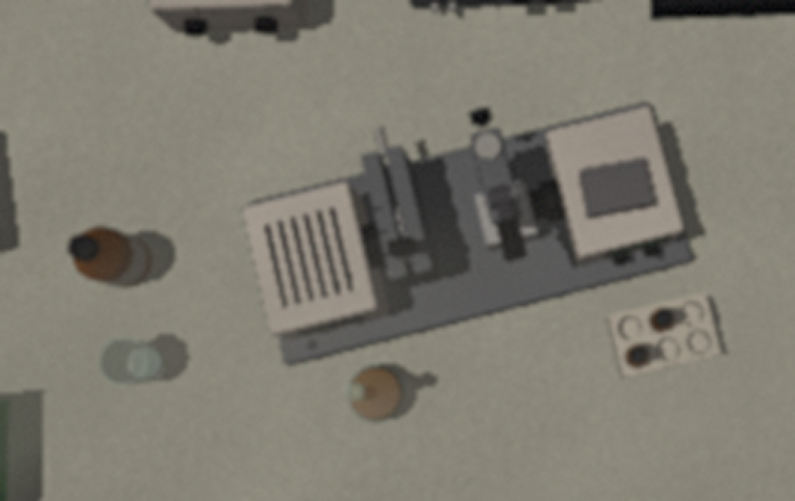

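View pics/s1.png

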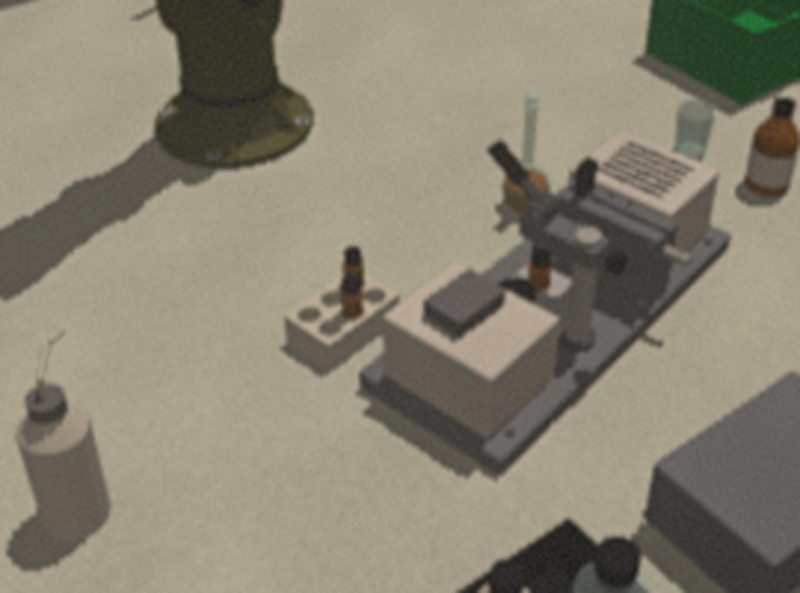

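The top crop shows the base near edge from (288,363) to (692,258), the grip at about (405,245) and the paddle end at (513,258). In the scene crop the base corners are at (500,465), (728,238) and (362,378), and the paddle tip is at (497,147). I'll fit the photometer pose to these points.

```bash
cat > h.py <<'E'
import numpy as np
from scipy.optimize import least_squares
K={'top':np.array([[396.86,0,316.13],[0,396.86,204.81],[0,0,1]]),'scene':np.array([[391.04,0,321.53],[0,391.04,201.2],[0,0,1]])}
T={'scene':np.array([[0.6174,0.7865,0.0148,-0.3058],[0.4815,-0.3629,-0.7978,-0.126],[-0.6221,0.4997,-0.6027,1.6417]]),
'top':np.array([[-0.0298,-0.9995,-0.0102,0.022],[-0.9906,0.0309,-0.1332,0.5449],[0.1335,0.0061,-0.991,1.2584]])}
def proj(c,P):
    q=(K[c]@(T[c]@np.append(P,1)));return q[:2]/q[2]
def W(v,p):
    c,s=np.cos(v[2]),np.sin(v[2]);return np.array([v[0]+c*p[0]-s*p[1],v[1]+s*p[0]+c*p[1],p[2]])
E
cat > fit.py <<'E'
from h import *
t=lambda x,y:(130+x/2.944,120+y/2.947); s=lambda x,y:(170+x/2.963,130+y/2.965)
D=[('top',(-.095,.235,.02),t(288,362)),('top',(-.095,-.235,.02),t(692,258)),
('scene',(.095,-.235,.025),s(500,463)),('scene',(.095,.235,.025),s(728,236)),('scene',(-.095,-.235,.025),s(362,376)),
('top',(-.020,.065,.168),t(405,243)),('top',(-.06,-.045,.238),t(513,257)),('scene',(-.06,-.045,.238),s(497,147)),('scene',(-.02,.065,.168),s(587,162))]
f=lambda v:np.concatenate([proj(c,W(v,p))-u for c,p,u in D])
r=least_squares(f,[.6,.1,.2],loss='soft_l1')
print(r.x,np.degrees(r.x[2]));print(f(r.x).reshape(-1,2).round(1))
for p in[(-.02,.065,.168),(0,-.045,.178),(-.06,-.045,.238),(-.0847,-.045,.1706)]:print(W(r.x,p).round(4))
E
python3 fit.py
```

```text
[0.57521954 0.09194052 0.22867925] 13.102356022623669
[[-0.4  0.5]
 [ 0.9 -0.8]
 [-0.1 -0.1]
 [ 0.7 -1.3]
 [-2.6 -1. ]
 [-1.3 -0.6]
 [ 0.8 -5.2]
 [ 0.3 -3. ]
 [-1.  -0. ]]
[0.541  0.1507 0.168 ]
[0.5854 0.0481 0.178 ]
[0.527  0.0345 0.238 ]
[0.5029 0.0289 0.1706]
```

Emit:
apply_moves --targets '[[[0, 0, 50], [0, 0, 0.1]], [[0, 0, 100], [0, 0, 0.2]], [[10, 25, 130], [0, 0, 0.3]], [[30, 70, 130], [0, 0, 0.4]], [[50, 115, 130], [0, 0, 0.5]], [[70, 160, 130], [0, 0, 0.6]], [[90, 205, 130], [0, 0, 0.7]], [[105, 245, 130], [0, 0, 0.8]]]' --hand 60

```text
time_s: 1.7
tool_pos: [0.3753, -0.3439, 0.3529]
tool_rot: [179.9, 0.0, 70.6]
force: [1.6, -0.6, 0.0]
grip_width: 0.0599
```

Emit:
apply_moves --targets '[[[20, 45, 0], [0, 0, 0.08]], [[40, 90, 0], [0, 0, 0.16]], [[60, 135, 0], [0, 0, 0.24]], [[80, 180, 0], [0, 0, 0.32]], [[100, 225, 0], [0, 0, 0.4]], [[120, 270, 0], [0, 0, 0.48]], [[130, 315, 0], [0, 0, 0.573]], [[130, 340, 0], [0, 0, 0.573]]]'

```text
time_s: 2.5
tool_pos: [0.5046, -0.0017, 0.3528]
tool_rot: [179.9, -0.1, 103.6]
force: [0.8, 0.1, 0.6]
grip_width: 0.0601
```

```bash
cat >> h.py <<'E'
from scipy.spatial.transform import Rotation as Ro
def wcam(p,o):
    "projector for wrist picture"
    R=Ro.from_euler('xyz',o['tool_rot'],degrees=True).as_matrix();M=p['mount']
    Rc=R@M[:3,:3];tc=R@M[:3,3]+o['tool_pos'];Kc=p['camera_matrix']
    def f(P):
        q=Kc@(Rc.T@(P-tc));return q[:2]/q[2]
    def ray(u,z):
        d=Rc@np.linalg.solve(Kc,[u[0],u[1],1]);return tc+d*(z-tc[2])/d[2]
    return f,ray
E
cat > look.py <<'E'
import sys,cv2,pickle
from cell import env
from h import *
o=env.get_obs();p=env.read_camera('wrist');n=sys.argv[1]
cv2.imwrite(f'pics/{n}.png',p['image'][:,:,::-1])
pickle.dump((p,o),open(n+'.pkl','wb'))
f,ray=wcam(p,o);v=[.5752,.0919,.2287]
for l,q in dict(grip=(-.02,.065,.168),tip=(-.06,-.045,.238),piv=(0,-.045,.189)).items():print(l,f(W(v,q)).round(1))
for t in('shutter_grip','lever_tip','lever_pivot'):
    for r in env.regions_of(p,t)[:2]:print(t,round(r['conf'],2),np.round(r['rect']))
E
python3 look.py w1
```

```text
grip [393.   26.4]
tip [351.9 161.1]
piv [410.1 151.6]
shutter_grip 0.87 [372.   8. 431.  41.]
lever_tip 0.71 [339. 139. 420. 166.]
lever_pivot 0.64 [307.   0. 509. 270.]
lever_pivot 0.21 [235. 188. 259. 216.]
```

View pics/w1.png

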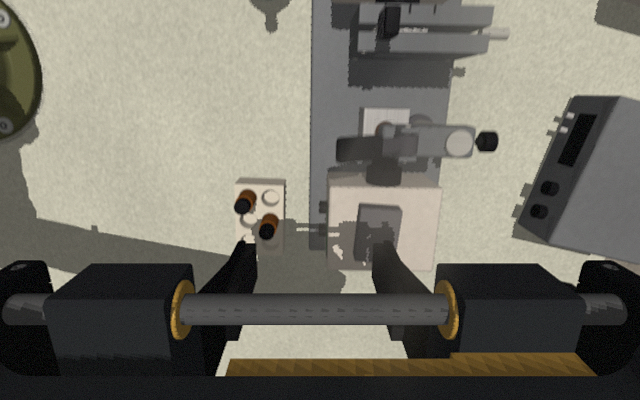

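The wrist view shows the paddle end at about (338,149) and the grip at about (389,22), a few pixels off the predictions. I'll zoom in to refine the fit.

```bash
python3 - <<'E'
import cv2
a=cv2.imread('pics/w1.png')[0:200,300:520];cv2.imwrite('pics/w1z.png',cv2.resize(a,None,fx=3,fy=3,interpolation=cv2.INTER_CUBIC))
E
```

```text
(no output)
```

View pics/w1z.png

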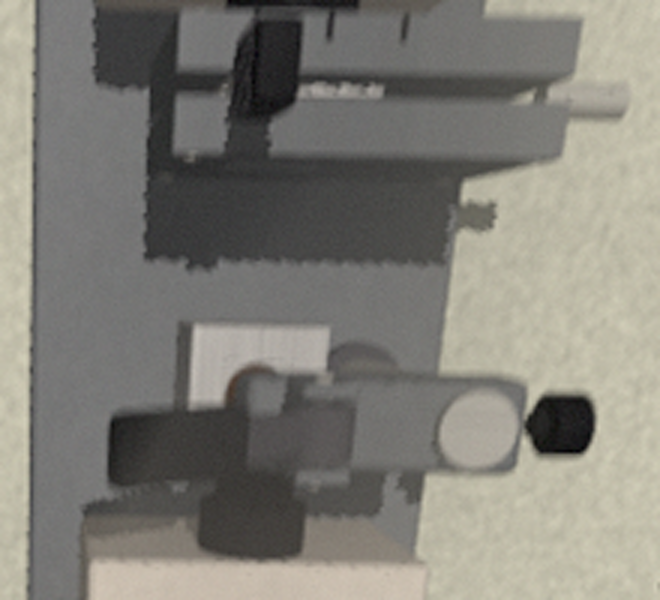

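```bash
cat > fit2.py <<'E'
from h import *
import pickle
exec(open('fit.py').read().split('f=lambda')[0].split('import *')[1])
p,o=pickle.load(open('w1.pkl','rb'));fw,_=wcam(p,o)
D=[d for d in D if d[1][2]<.2]
z=lambda x,y:(300+x/3,y/3)
tips=[('top',t(513,257)),('scene',s(497,147)),('w',z(110,447))]
D+=[('w',(-.02,.065,.168),z(279,53)),('w',(.05,.043,.125),z(560,157))]
P=lambda c,q:fw(q) if c=='w' else proj(c,q)
def f(v,full=True):
    a=v[3];tip=(-.085*np.cos(a),-.045,.178+.085*np.sin(a))
    L=[P(c,W(v,q))-u for c,q,u in D if not(q[0]==.05)]+[P(c,W(v,tip))-u for c,u in tips]
    return np.concatenate(L)
r=least_squares(f,[.575,.09,.22,.7],loss='soft_l1')
print(r.x.round(4),np.degrees(r.x[2:]));print(f(r.x).reshape(-1,2).round(1).tolist())
E
python3 fit2.py
```

```text
[0.5738 0.0983 0.2295 0.5644] [13.15017855 32.33667532]
[[-2.3, 1.1], [-1.0, -0.4], [1.3, -1.4], [1.5, -2.2], [-1.1, -2.1], [-3.5, -0.1], [0.1, -0.9], [0.6, 0.7], [-0.2, 0.1], [-1.6, -1.3], [-0.2, 1.0]]
```

Emit:
apply_moves --targets '[[[18, 42, 0], [0, 0, -0.008]], [[18, 42, -40], [0, 0, -0.008]], [[18, 42, -80], [0, 0, -0.008]], [[18, 42, -100], [0, 0, -0.008]], [[18, 42, -105], [0, 0, -0.008]], [[18, 42, -105], [0, 0, -0.008]]]' --hand 0 --squeeze 30

```text
time_s: 3.3
tool_pos: [0.522, 0.0338, 0.2474]
tool_rot: [-180.0, 0.0, 102.5]
force: [0.3, 1.1, 0.6]
grip_width: 0.0199
```

```bash
python3 - <<'E'
from cell import env
import cv2
for n,(a,b,c,d) in {'scene':(150,270,290,450),'top':(150,250,230,360)}.items():
    p=env.read_camera(n);i=p['image'][a:b,c:d,::-1];cv2.imwrite(f'pics/{n}2.png',cv2.resize(i,None,fx=4,fy=4,interpolation=cv2.INTER_CUBIC))
print(env.get_obs()['tool_pos'],env.get_obs()['force'])
E
```

```text
[0.52301551 0.03454078 0.24908804] [ 0.32513004 -0.22169064 -0.14220306]
```

View pics/scene2.png

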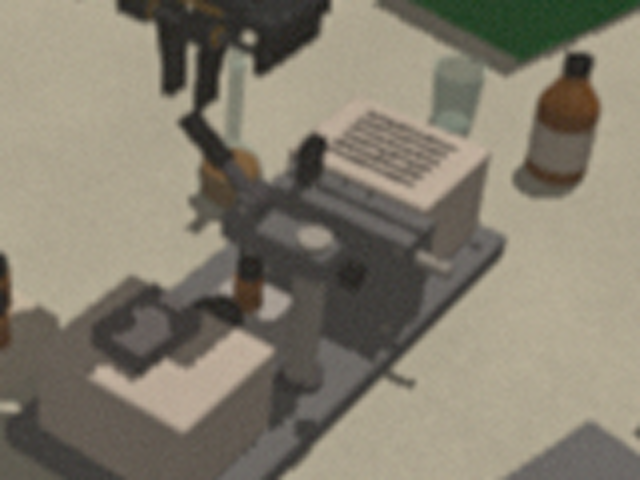

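The scene crop shows the closing fingers at (190,95), just above the paddle tip at (185,118). I'll press down gradually.

Emit:
apply_moves --targets '[[[0, 3, -8], [0, 0, 0]], [[0, 3, -16], [0, 0, 0]], [[0, 3, -24], [0, 0, 0]], [[0, 3, -32], [0, 0, 0]], [[0, 3, -40], [0, 0, 0]], [[0, 3, -45], [0, 0, 0]], [[0, 3, -50], [0, 0, 0]], [[0, 3, -50], [0, 0, 0]]]'

```text
time_s: 4.2
tool_pos: [0.522, 0.0383, 0.1968]
tool_rot: [-180.0, -0.0, 102.7]
force: [0.6, 0.3, -0.1]
grip_width: 0.0004
```

```bash
python3 look.py w3; python3 - <<'E'
from cell import env
import cv2,numpy as np
p=env.read_camera('scene');i=cv2.resize(p['image'][150:250,290:400,::-1],None,fx=5,fy=5,interpolation=cv2.INTER_CUBIC)
w=cv2.resize(cv2.imread('pics/w3.png'),(500,312))[:312]
c=np.zeros((500,800,3),np.uint8);c[:500,:400]=i[:,:400];c[:250,400:]=cv2.resize(cv2.imread('pics/w3.png'),(400,250));cv2.imwrite('pics/c3.png',c)
E
```

```text
grip [400.5  46. ]
tip [324.8 318.7]
piv [432.7 261.4]
shutter_grip 0.73 [364.  13. 458.  68.]
lever_tip 0.94 [276. 228. 446. 266.]
lever_pivot 0.76 [273.   1. 584. 368.]
```

View pics/c3.png

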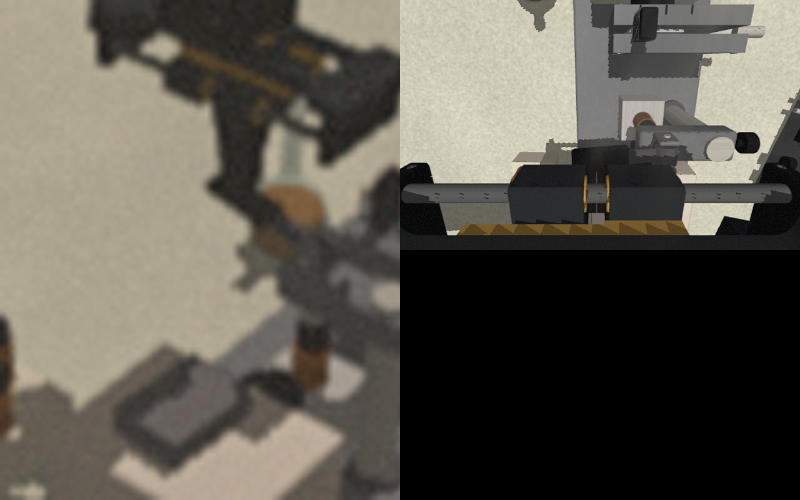

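The fingers rest on the paddle at (235,190) in the scene part of the crop, and the lever has come down partway. I'll continue.

Emit:
apply_moves --targets '[[[0, 0, -5], [0, 0, 0]], [[0, 0, -10], [0, 0, 0]], [[0, 0, -14], [0, 0, 0]], [[0, 0, -18], [0, 0, 0]], [[0, 0, -18], [0, 0, 0]]]'

```text
time_s: 4.95
tool_pos: [0.5218, 0.0382, 0.1789]
tool_rot: [-180.0, -0.0, 102.7]
force: [-0.1, 0.7, 0.2]
grip_width: 0.0001
```

Emit:
apply_moves --targets '[[[0, 0, -2], [0, 0, 0]], [[0, 0, -4], [0, 0, 0]]]'

```text
time_s: 5.15
tool_pos: [0.5223, 0.0384, 0.1775]
tool_rot: [180.0, 0.1, 102.7]
force: [-8.0, -1.0, 21.1]
grip_width: 0.0007
```

Emit:
apply_moves --targets '[[[0, 0, -2], [0, 0, 0]], [[0, 0, -4], [0, 0, 0]]]'

```text
time_s: 5.35
tool_pos: [0.5224, 0.0383, 0.1769]
tool_rot: [180.0, 0.2, 102.7]
force: [-17.1, -2.4, 40.9]
grip_width: 0.0006
```

Hard stop reached: 41 N at z 0.1769, against 0.178 predicted. I'll lift off and move towards the shutter grip.

Emit:
apply_moves --targets '[[[0, 0, 4], [0, 0, 0]], [[0, 0, 40], [0, 0, 0]], [[0, 0, 80], [0, 0, 0]], [[10, 30, 90], [0, 0, 0]], [[17, 62, 90], [0, 0, 0]], [[17, 62, 90], [0, 0, 0]]]' --hand 40

```text
time_s: 5.95
tool_pos: [0.5393, 0.1061, 0.2623]
tool_rot: [179.8, -0.2, 103.1]
force: [-0.2, -0.0, 0.3]
grip_width: 0.0375
```

```bash
python3 look.py w4;python3 - <<'E'
from cell import env
import cv2
p=env.read_camera('scene');print(env.get_obs()['force'],env.get_obs()['tool_pos'])
c=cv2.imread('pics/w4.png');i=cv2.resize(p['image'][165:245,310:390,::-1],(200,200),interpolation=cv2.INTER_CUBIC);c[200:,:200]=i;cv2.imwrite('pics/c4.png',c)
E
```

```text
grip [330.2 149.1]
tip [270.7 337.4]
piv [355.2 294.7]
shutter_grip 0.85 [320. 118. 381. 157.]
lever_tip 0.91 [279. 267. 356. 291.]
lever_tip 0.59 [320. 123. 382. 160.]
lever_pivot 0.9 [252.   1. 480. 358.]
lever_pivot 0.71 [278. 266. 352. 296.]
[-0.58688834  0.06464705 -0.84371365] [0.53904213 0.09881961 0.26110621]
```

View pics/c4.png

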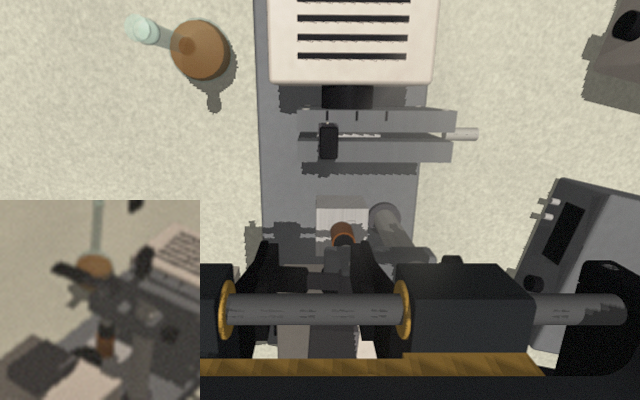

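```bash
python3 - <<'E'
import cv2,pickle
from h import *
p,o=pickle.load(open('w4.pkl','rb'));print(o['tool_pos'],o['tool_rot'])
f,ray=wcam(p,o)
g=cv2.cvtColor(p['image'],cv2.COLOR_RGB2GRAY)
print(g[112:168:2,310:346:2])
for u in[(320,142),(329,140),(338,142),(329,124),(329,157)]:print(u,ray(u,.168).round(4))
E
```

```text
[0.5393121  0.10614631 0.26230215] [179.83096685  -0.19732402 103.07997591]
[[122 119 123 122 121 122 123 122  60  89 122 119 119 117 117 116 119 117]
 [120 120 119 119 121 126 121 122  54  91 120 118 119 120 115 117 117 117]
 [118 117 118 119 122 120 119 122  50  88 122 117 118 117 117 117 117 118]
 [120 117 120 121 120 121 119 124  50  88 119 119 118 116 112 116 116 119]
 [119 119 118 119 121 120 118 122  80 103 121 118 120 120 115 118 117 118]
 [118 118 118 122 116 115  98 104 127 150 101 102 109 116 115 115 118 118]
 [117 119 120 122  97  77  58  52  70  68  51  50  66  86 110 116 120 119]
 [119 117 119 121 101  79  37  47  47  46  45  42  43  62 100 117 116 118]
 [117 116 117 120 100  22  25  22  31  24  26  23  27  22  87 116 117 119]
 [118 119 119 122  94  18  35  30  37  38  27  35  33  36  74 116 116 117]
 [ 68  69  66  71  75  20  33  35  36  38  37  35  33  35  63  92  90  93]
 [ 52  58  47  60 109  20  34  39  37  31  31  39  38  35  67  94 106 180]
 [ 54  53  52  79  88  20  28  33  37  34  34  35  36  32 129 183 179 174]
 [ 67  72  69  69  59  18  39  34  36  32  37  34
[... 546 characters left out ...]
119]
 [117 120 119 118  87  26  33  31  32  38  33  36  39  33 104 116 111 118]
 [115 116 113 117  63  24  36  37  33  34  32  32  41  29 104 118 114 115]
 [119 117 117 117  54  40  21  28  25  25  30  31  35  66 115 114 118 119]
 [118 119 118 112  60  63  59  61  61  63  62  63  63 120 115 113 117 116]
 [ 73  73  76  68  62  63  62  61  63  67  65  66  68  83  83  84  85  87]
 [ 64  61  63  63  61  61  65  65  65  66  68  63  67  68  74  71  74  71]
 [ 63  63  62  64  65  63  64  61  68  66  67  69  68  71  73  72  72  76]]
(320, 142) [0.5324 0.1541 0.168 ]
(329, 140) [0.5385 0.157  0.168 ]
(338, 142) [0.5453 0.1571 0.168 ]
(329, 124) [0.5358 0.1682 0.168 ]
(329, 157) [0.5416 0.1448 0.168 ]
```

```bash
python3 - <<'E'
from cell import env
for _ in range(3):
    env.read_camera('top');o=env.get_obs();print(o['tool_pos'],o['grip_width'],o['tool_rot'])
E
```

```text
[0.53904542 0.09883988 0.26121156] 0.03958064500453911 [-1.79970348e+02  3.05610332e-02  1.02545168e+02]
[0.53905948 0.09895432 0.26131033] 0.04016217508864786 [-1.79978700e+02  2.80201152e-02  1.02547372e+02]
[0.53906775 0.09914346 0.261376  ] 0.0398163818306789 [-1.79985084e+02  2.37412108e-02  1.02561744e+02]
```

Emit:
apply_moves --targets '[[[0, 30, 0], [0, 0, 0.009]], [[0, 54, 0], [0, 0, 0.009]], [[0, 54, -35], [0, 0, 0.009]], [[0, 54, -70], [0, 0, 0.009]], [[0, 54, -90], [0, 0, 0.009]], [[0, 54, -105], [0, 0, 0.009]], [[0, 54, -120], [0, 0, 0.009]], [[0, 54, -126], [0, 0, 0.009]]]'

```text
time_s: 7.15
tool_pos: [0.5388, 0.1538, 0.1345]
tool_rot: [-179.9, 0.0, 103.2]
force: [-0.3, 0.5, -0.8]
grip_width: 0.04
```

```bash
python3 - <<'E'
from cell import env
import cv2,numpy as np
c=np.zeros((500,800,3),np.uint8)
p=env.read_camera('scene');c[:,:400]=cv2.resize(p['image'][150:250,310:390,::-1],(400,500),interpolation=cv2.INTER_CUBIC)
p=env.read_camera('wrist');c[:250,400:]=cv2.resize(p['image'][:,:,::-1],(400,250))
p=env.read_camera('top');c[250:,400:]=cv2.resize(p['image'][160:235,220:340,::-1],(400,250),interpolation=cv2.INTER_CUBIC)
cv2.imwrite('pics/c5.png',c);o=env.get_obs();print(o['tool_pos'],o['force'],o['grip_width'],o['time_s'])
E
```

```text
[0.53936727 0.15434467 0.13592568] [ 0.53267505 -0.00524444  0.08396473] 0.04006609321157508 7.3
```

View pics/c5.png

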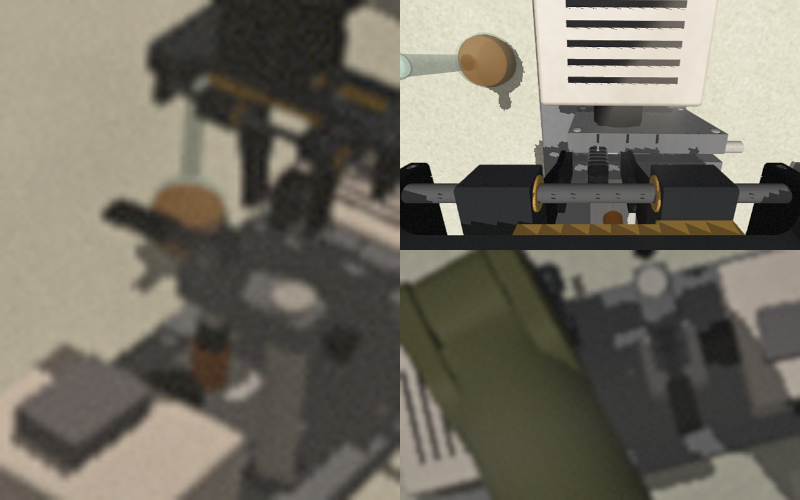

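The wrist inset shows the ribbed grip at (598,165), centred between the fingers. I'll close on it, then check the lever angle against the scene inset, where its tip is at (331,193) in full-image pixels.

Emit:
apply_moves --targets '[[[0, 0, 0], [0, 0, 0]], [[0, 0, 0], [0, 0, 0]], [[0, 0, 0], [0, 0, 0]], [[0, 0, 0], [0, 0, 0]], [[0, 0, 0], [0, 0, 0]], [[0, 0, 0], [0, 0, 0]], [[0, 0, 0], [0, 0, 0]]]' --hand 8 --squeeze 30

```text
time_s: 8.0
tool_pos: [0.5395, 0.1544, 0.1359]
tool_rot: [179.9, -0.0, 103.2]
force: [1.1, 0.0, 1.8]
grip_width: 0.0138
```

```bash
python3 - <<'E'
from h import *
for v in([.5738,.0983,.2295],[.5752,.0919,.2287]):
  for a in(-5,0,10,20,32):
    r=np.radians(a);print(a,proj('scene',W(v,(-.085*np.cos(r),-.045,.178+.085*np.sin(r)))).round(1))
from cell import env
o=env.get_obs();print(o['tool_pos'],o['force'],o['grip_width'])
E
```

```text
-5 [332.2 190.7]
0 [332.2 188.8]
10 [332.7 185.1]
20 [333.8 181.8]
32 [336.  178.4]
-5 [331.  191.6]
0 [331.  189.7]
10 [331.4 186. ]
20 [332.5 182.7]
32 [334.7 179.3]
[0.53953815 0.15437642 0.13593873] [1.05387973 0.01013033 1.77764002] 0.013802400838939185
```

The lever is at its stop (tip matches the −5° projection) and the grip is held at 13.8 mm. Next I'll slide it 25 mm along photometer +x.

Emit:
apply_moves --targets '[[[4.9, 1.1, 0], [0, 0, 0]], [[9.7, 2.3, 0], [0, 0, 0]], [[14.6, 3.4, 0], [0, 0, 0]], [[19.5, 4.5, 0], [0, 0, 0]], [[22.4, 5.2, 0], [0, 0, 0]], [[24.3, 5.7, 0], [0, 0, 0]], [[24.3, 5.7, 0], [0, 0, 0]], [[24.3, 5.7, 0], [0, 0, 0]]]'

```text
time_s: 8.8
tool_pos: [0.5621, 0.1595, 0.1359]
tool_rot: [-179.8, 0.1, 103.2]
force: [-6.9, -2.4, 7.3]
grip_width: 0.0138
```

```bash
python3 - <<'E'
from cell import env
import cv2
p=env.read_camera('wrist');cv2.imwrite('pics/c6.png',cv2.resize(p['image'][150:330,180:440,::-1],None,fx=3,fy=3,interpolation=cv2.INTER_CUBIC))
o=env.get_obs();print(o['tool_pos'],o['force'],o['grip_width'],o['time_s'],o['joint_velocities'].round(3))
E
```

```text
[0.56206791 0.15944765 0.13587423] [-5.72716308 -2.43094728  8.73122062] 0.013667909086924534 8.85 [ 0.016 -0.079 -0.016 -0.037  0.01  -0.103 -0.069]
```

View pics/c6.png

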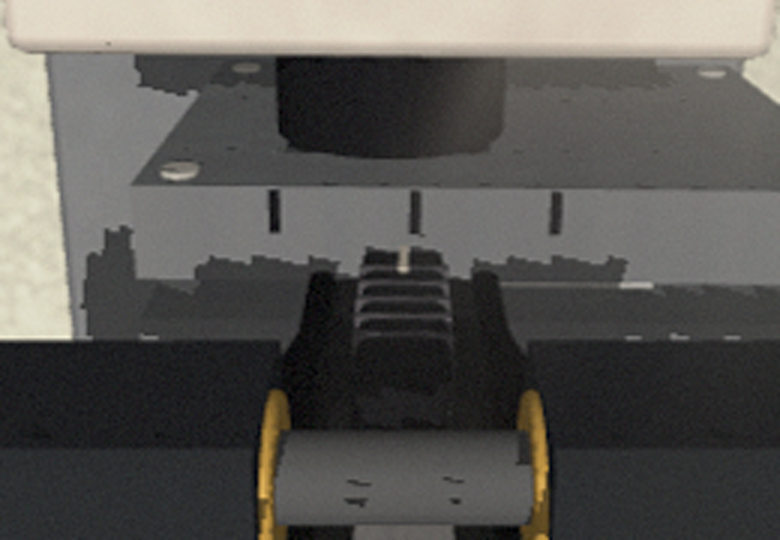

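Ticks are at x = 274, 415 and 555, and the white line is at 403. That is about 23.3 mm, matching the TCP shift of 23.1 mm, so I'll nudge by 1.8 mm.

Emit:
apply_moves --targets '[[[1.8, 0.4, 0], [0, 0, 0]], [[1.8, 0.4, 0], [0, 0, 0]], [[1.8, 0.4, 0], [0, 0, 0]], [[1.8, 0.4, 0], [0, 0, 0]], [[1.8, 0.4, 0], [0, 0, 0]], [[1.8, 0.4, 0], [0, 0, 0]], [[1.8, 0.4, 0], [0, 0, 0]], [[1.8, 0.4, 0], [0, 0, 0]]]'

```text
time_s: 9.65
tool_pos: [0.5637, 0.1598, 0.1359]
tool_rot: [-179.8, 0.1, 103.2]
force: [-6.2, -2.8, 7.0]
grip_width: 0.0139
```

```bash
python3 - <<'E'
from cell import env
import cv2,numpy as np
c=np.zeros((540,800,3),np.uint8)
p=env.read_camera('wrist');c[:,:400]=cv2.resize(p['image'][200:255,240:400,::-1],(400,540),interpolation=cv2.INTER_CUBIC)
p=env.read_camera('scene');c[:500,400:]=cv2.resize(p['image'][150:250,310:390,::-1],(400,500),interpolation=cv2.INTER_CUBIC)
cv2.imwrite('pics/c7.png',c)
o=env.get_obs();print(o['tool_pos'],o['force'],o['grip_width'],o['time_s'],o['joint_velocities'].round(3))
E
```

```text
[0.56373196 0.1598254  0.13590147] [-6.14247648 -1.4613587   8.6094102 ] 0.014333468531431144 9.75 [ 0.037 -0.039 -0.008 -0.042  0.038 -0.034 -0.048]
```

View pics/c7.png

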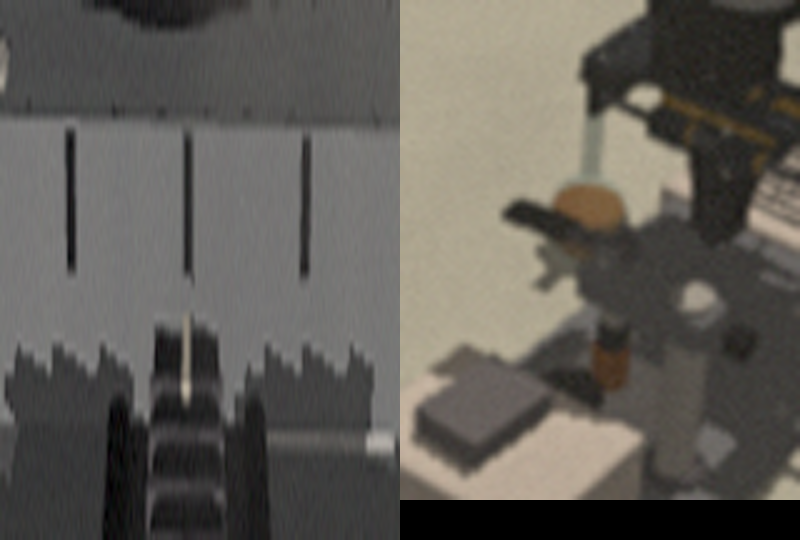

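The white line at x≈187 sits on the half tick at 188. The lever is still down, the vial is upright and the arm is still.

```bash
python3 -c "
from cell import env
print(env.sign_off());o=env.get_obs();print(o['tool_pos'],o['force'],o['grip_width'],o['time_s'])"
```

```text
the job is handed in; nothing more can be done
None
the job is handed in; nothing more can be done
```

I lowered the cam lever to its stop, then gripped the shutter and slid it to half travel. I handed the job in at about 9.8 s with the gripper still holding it; the hand-in reported no verdict.

- **Cam lever:** I pushed the paddle down with the closed fingers until it hit a hard stop, at 41 N with the tool at z 0.177 m (0.178 m expected). Later scene views show the tip where a lever at 5° below level should be. The force between foot and vial can't be measured directly; I inferred it from the lever being at its stop.
- **Shutter:** The tool moved about 24.8 mm along the opening direction, and the white line sits on the half tick. The grip width is about 14 mm, as expected for the block. The spring pushes back with about 6 N, against 7.2 N expected, and the arm was still apart from sensor noise.
- **Bystanders:** The flask and filter box were standing in place in the last views. I didn't re-check the other bystanders at the end, but the arm felt no unexpected contact.

Three readings disagreed with what I expected:
- The lever started about 32° above level by my fit, not the 45° stated.
- The top and wrist cameras differed by about 5 mm in y, so I relied on the wrist camera close up.
- A steady upward force of about 8 N stayed on the tool while holding the shutter. I didn't find its cause.

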